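Rock-test a base plate and bring its proud bush flush

TASK

Lay the straightedge bar centrally across the brass bush on the face of the dark base plate, square to the plate's sides, let go, and press its red end and then its blue end to feel it rock over the proud bush. Then press on the middle of the bar, never on the bush itself, to drive the bush down until it is flush with the face, and press the red end and then the blue end again to show that nothing rocks any more. Always press gently, with no more than 30 N of push, leave the bar lying across the face, and do not disturb the other things on the bench.

Things in the scene. Friction and masses are not known exactly. Their poses are not given: they have to be found in the camera images.
- bar: Straightedge: a plain aluminium bar 200 long x 26 wide x 40 high, about 0.4 kg, with a red end (18 long) and a blue end (18 long). Lies loose on the bench, 40 high side upright. Origin: centre of its underside; x runs along it towards the red end, z up.
- red_end (a point): Point on the bar's top side, on its centre line, 85 from the middle, on the red cap: press here for the red end.
- blue_end (a point): Point on the bar's top side, on its centre line, 85 from the middle, on the blue cap: press here for the blue end.
- bar_mid (a point): Middle of the bar's top side, 40 above its underside. On the proud bush the bar balances about level; an end pressed with about 2 N tips down onto the plate's edge and the other end rises by 7 to 15.
- bush: Brass bush, 40 diameter, tight in the plate's middle; slides only vertically, 3 to 6 proud at the start. Origin: centre of its top, level with face when flush. It carries the bar's weight, creeps down under a further push of some 7 N above it and stays there. No stop at flush (it can go 4 below): the bar stops it on meeting the face on both sides.
- face (a point): Centre of the flat upper face of the plate: a fixed dark steel square 180 x 180, face 40 to 48 above the bench; x and y parallel to its sides, z up. Four bolt heads, 18 across, 8.5 high, stand on it at 68, 68 from the centre; the bar goes between them along x or y, overhanging by 10 at each end.
- bin: Yellow open bin 120 x 90 x 50 high, loose, bystander. Origin: centre of its underside.
- pot: Grey jar with black cap, 56 diameter, 50 high, loose, bystander. Origin: centre of its underside.
- wrench: Steel wrench 170 long, loose, lying on the bench, bystander. Origin: middle of its underside, x along it.
Things that resemble listed ones, but are neither listed nor needed, are in the scene too. Of the things shaped like the bar, the aluminium one is meant.

How it is judged:
By the outcome, as a careful person would: the job done as asked, in the order asked, and still so for the second after the job is handed in, with the robot touching nothing.
It also fails if it takes over 72 s, if anything falls off the work surface, if the arm or the gripper's body presses on something with over 40 N, if the wrist force passes 120 N, or if a joint passes its speed limit or range.

ROBOT

A 6-joint arm with a two-finger parallel gripper is mounted at the origin on the work surface. World frame = base frame: x ahead of the robot, y to its left, z up, the work surface at z = 0. Lengths are in mm, angles in degrees, forces in N, time in s.
With the tool pointing down it reaches from about 300 to 850 mm from the base axis. Payload 4.2 kg.
Tool frame: the origin (TCP) lies between the finger pads; the fingertips stand 19 mm ahead of it and the grasp point (between the pads) is the TCP; z points along the fingers, x is the direction in which the jaws open and shut, and the axes are right-handed (so a half turn about z gives the same grasp; the last joint's range is limited). The gripper opens to 91 mm and grips with 3 to 60 N. Pads are 32 mm wide; open, the fingers measure 118 mm over their backs; the gripper's body (76 mm by 178 mm) begins 60 mm behind the grasp point.
Start: joints at [-75.057, 18.312, 89.639, -0, 72.044, -1.146], TCP at [159.349, -552.494, 232.976] pointing down, gripper open.
Joint ranges: [-177.97, 177.97], [-48.28, 115.42], [12.27, 149.76], [-77.06, 257.06], [2.81, 150.46], [-146.56, 146.56]. Speed limits (degrees/s): [147.25, 147.25, 180, 180, 180, 180].

INTERFACE

Orientations are given as [roll, pitch, yaw] about the fixed x, y, z axes, in that order (R = Rz(yaw) Ry(pitch) Rx(roll)).
In Python, from workcell import sensors, grab_frame, env gives the robot as it stands.
- The arm moves only by the tool servo_tool, never from a script. Its argument "motion" is one flat list of numbers, 7 for each row, row after row: the shift along the world's x, y, z in mm, then the turn, a rotation vector about the world's x, y, z in rad, then the opening in per cent of the stroke, from 0 (shut) to 100 (fully open). In form: [x, y, z, rx, ry, rz, grip, x, y, z, rx, ry, rz, grip, ...]. A call has 1 to 10 rows; each row shifts and turns the commanded pose from where the row before left it; what a row does not reach is not made up. A row lasts 1/12 s, in which the tool goes at most 41.7 mm and 7.16 degrees, less where a joint would pass 70% of its speed; a pose out of reach is approached as far as the arm can. A call with a gripper value outside its range is refused whole. The fingers move at their own pace and stop on an object; "newtons" is the grip in N (left out, the last holds). Time passes only in rows, so rows that do not move let the fingers close. It gives the time, the measured TCP pose, the force and the opening at its end, in the units of the state.
- sensors.state(): the state, without advancing time (a new reading comes with each control period).
- grab_frame(name): name is "side" or "top" or "wrist"; returns a dict with "image" (480x640x3 uint8, red, green, blue), "depth" (480x640 float32, mm along the optical axis (not along the pixel's ray), 0 where there is no reading), "fx", "fy", "cx", "cy" (pixels), "extrinsics" (4x4, takes a point from camera to world coordinates); the wrist camera has in their place "T_tool_cam" (4x4, takes a point from camera to tool coordinates, whose origin is the TCP and whose axes are the tool frame's). Camera axes: x right, y up, looking along -z (the intrinsics and any distortion apply to the point x, -y, -z); pixel columns grow to the right and rows downward; lengths in mm; the calibration is good to about 2 mm. The wrist camera is an equidistant fisheye: a pixel r from the principal point sees the ray r / f radians off the axis. A picture is of the moment at which its call begins: read the wrist's pose just before it.
- env.job_done(): hands the job in, once; it reports no verdict.
The state is a dict: "time_s": time; "qpos": joint angles; "qvel": joint speeds; "effort": joint torques, N m; "ee_pos": TCP position; "ee_rot": TCP orientation; "force": force on the tool from outside, world axes, zero at the start; "torque": the same for the moment, N m; "gripper_width": finger opening in mm.
Only numpy, scipy, OpenCV 4.12 (cv2) and the standard library are available. Lean on these libraries where they do the work, as an engineer would, in place of code of your own. Each camera call takes 0.05 s, during which the arm holds its last target.

## Working session

There is one attempt and no reset: what is moved stays moved. The work goes in short steps, Python scripts to look and compute and a tool call to move; the robot and the scene stay as the last step left them, time stands still between calls to the robot, and variables do not carry over. Pictures are saved under pics/ and viewed, and the job is handed in when it is done.

Besides the shell and the picture viewer there is one more tool, called in YAML: its name, and indented under it one key for each argument. servo_tool: Moves the arm, as the interface text tells. Its arguments: {"type":"object","properties":{"motion":{"type":"array"},"newtons":{"type":"number"}},"required":["motion"]}

```bash
ls; mkdir -p pics
python3 - <<'E'
from workcell import sensors, grab_frame
import cv2,numpy as np
print(sensors.state())
for n in("side","top"):
    f=grab_frame(n); np.savez(f"pics/{n}0.npz",**f)
    cv2.imwrite(f"pics/{n}0.png",f["image"][:,:,::-1]); print(n,f["fx"],f["fy"],f["cx"],f["cy"],f["extrinsics"].round(3).tolist(), [k for k in f])
E
```

```text
pics
{'time_s': 0.0, 'qpos': array([-7.50566067e+01,  1.83519252e+01,  8.97038235e+01, -1.80771197e-03,
        7.20422566e+01, -1.14424845e+00]), 'qvel': array([-0.03057317,  0.0228959 ,  0.00915712,  0.00753201,  0.03880193,
       -0.08792009]), 'effort': array([ 3.91758018e-03, -4.12450361e+01, -2.31973958e+01,  7.30143813e-02,
        4.58788988e-02, -1.44098408e-04]), 'ee_pos': array([ 159.23033291, -552.05262942,  232.13488423]), 'ee_rot': array([-1.79999761e+02,  9.80200418e-02, -7.39117992e+01]), 'force': array([0.47452897, 0.49196865, 0.02613136]), 'torque': array([ 0.04679316,  0.01141106, -0.02204946]), 'gripper_width': 91.23774686207933}
side 489.3659098488637 489.3659098488637 312.44724603487407 234.49581572836186 [[-0.916, 0.322, -0.238, 173.283], [-0.4, -0.718, 0.57, 721.583], [0.013, 0.618, 0.786, 1193.269], [0.0, 0.0, 0.0, 1.0]] ['image', 'depth', 'fx', 'fy', 'cx', 'cy', 'extrinsics']
top 494.03561756281056 494.03561756281056 316.1059996951991 238.27308302790078 [[0.052, 0.978, -0.202, 274.735], [-0.999, 0.051, -0.013, -107.883], [-0.002, 0.202, 0.979, 1342.817], [0.0, 0.0, 0.0, 1.0]] ['image', 'depth', 'fx', 'fy', 'cx', 'cy', 'extrinsics']
```

View pics/top0.png

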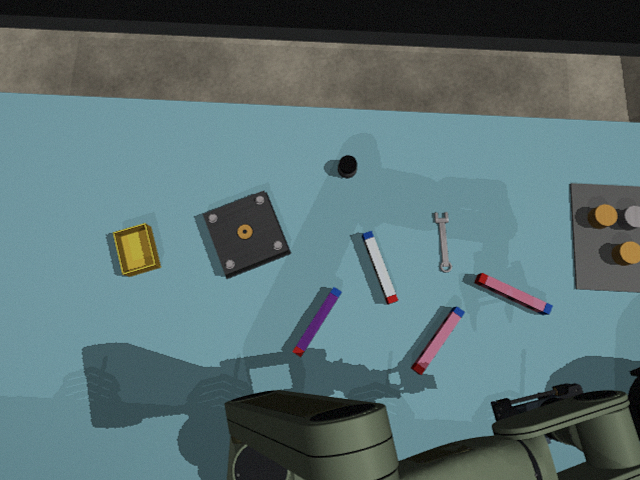

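View pics/side0.png

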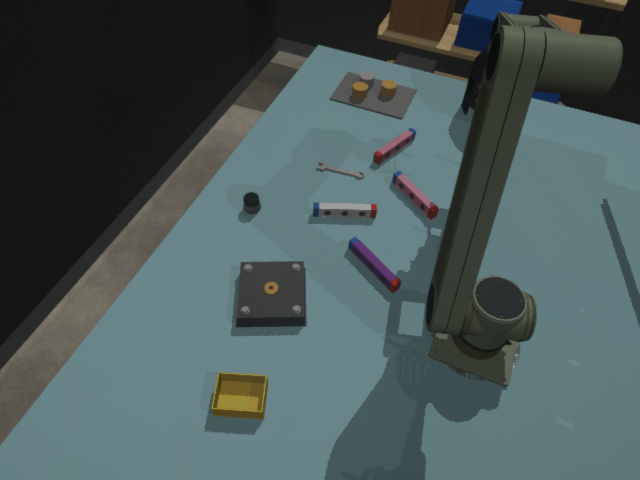

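The top view shows four bar-shaped things: purple (318,322), silver-grey (380,267), pink (438,340) and pink (514,293). The silver-grey one fits bare aluminium, and I'll confirm that in a crop. The plate is at (246,234) and the bush at (245,231).

```bash
cat > h.py <<'E'
import numpy as np,cv2
from workcell import sensors, grab_frame
def ld(n): return dict(np.load(f"pics/{n}.npz"))
def ray(f,u,v):
    E=f["extrinsics"];d=np.array([(u-f["cx"])/f["fx"],-(v-f["cy"])/f["fy"],-1.]);return E[:3,3],E[:3,:3]@d
def plane(f,u,v,z):
    o,d=ray(f,u,v);return o+d*(z-o[2])/d[2]
def dep(f,u,v):
    o,d=ray(f,u,v);return o+d*float(f["depth"][int(round(v)),int(round(u))])
def cloud(f):
    E=f["extrinsics"];v,u=np.mgrid[:480,:640]
    d=np.stack([(u-f["cx"])/f["fx"],-(v-f["cy"])/f["fy"],-np.ones(u.shape)],-1)
    P=E[:3,3]+(d*f["depth"][...,None])@E[:3,:3].T
    P[f["depth"]==0]=np.nan
    return P
def proj(f,P):
    E=f["extrinsics"];p=E[:3,:3].T@(np.asarray(P)-E[:3,3]);return f["cx"]+f["fx"]*p[0]/-p[2], f["cy"]-f["fy"]*p[1]/-p[2]
E
python3 - <<'E'
from h import *
t=ld("top0");s=ld("side0")
a=t["image"][215:315,340:420,::-1];b=s["image"][185:235,300:390,::-1]
a=cv2.resize(a,None,fx=4.5,fy=4.5,interpolation=2);b=cv2.resize(b,None,fx=4.5,fy=4.5,interpolation=2)
c=np.zeros((max(a.shape[0],b.shape[0]),a.shape[1]+b.shape[1],3),np.uint8);c[:a.shape[0],:a.shape[1]]=a;c[:b.shape[0],a.shape[1]:]=b
cv2.imwrite("pics/crop0.png",c)
a=t["image"][180:290,190:300,::-1];cv2.imwrite("pics/crop1.png",cv2.resize(a,None,fx=5,fy=5,interpolation=2))
for n,f in(("top",t),("side",s)):
    P=cloud(f)
    pts=[(245,231),(245,205),(270,240),(215,245),(380,267),(369,237),(391,298),(347,166),(300,200)] if n=="top" else [(271,288),(258,300),(285,280),(271,310),(345,208),(318,208),(374,208),(250,350)]
    for u,v in pts: print(n,u,v,P[v,u].round(1),f["image"][v,u])
E
```

```text
top 245 231 [551.8 100.6  46.9] [22 29 34]
top 245 205 [625.8 107.6  39.8] [55 51 55]
top 270 240 [532.3  32.6  38.4] [60 61 59]
top 215 245 [510.5 178.8  41.2] [50 49 48]
top 380 267 [ 474.1 -265.    40.5] [182 188 190]
top 369 237 [ 553.9 -233.2   40.8] [ 44  65 126]
top 391 298 [ 393.8 -296.6   36.5] [160  34  30]
top 347 166 [ 747.2 -165.5   54. ] [10 11 12]
top 300 200 [659.5 -39.5  -1. ] [113 153 160]
side 271 288 [550.3 106.4  44.1] [57 54 51]
side 258 300 [566.9 152.3  39.4] [61 62 62]
side 285 280 [526.6  66.9  43.5] [61 63 62]
side 271 310 [520.2 166.7  42. ] [60 62 61]
side 345 208 [ 472.  -254.3   38.4] [150 153 153]
side 318 208 [ 550.  -221.2   36.4] [ 54  73 106]
side 374 208 [ 388.7 -291.1   39.1] [143  50  47]
side 250 350 [530.5 274.   -2.2] [106 133 136]
```

View pics/crop0.png

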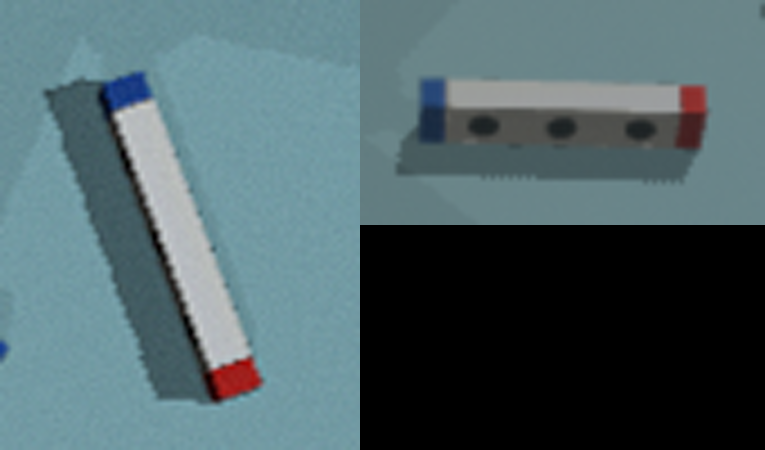

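View pics/crop1.png

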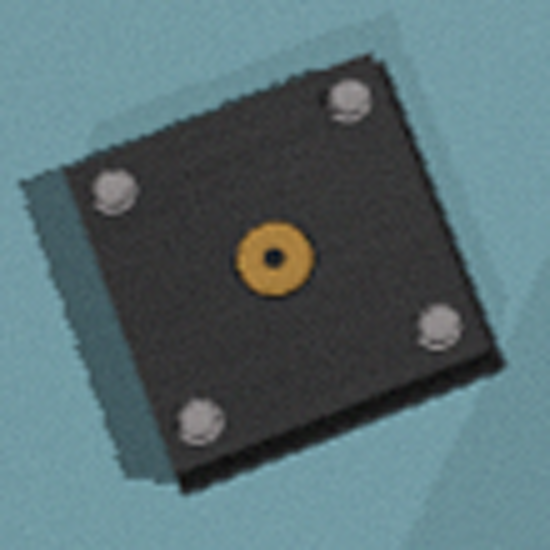

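The crop shows the bare silver bar, with blue end at (369,237) and red end at (391,298), so this is the aluminium one. The plate has its bush in the middle and four bolts. Next I measure both.

```bash
cat > meas.py <<'E'
from h import *
def blobs(m,amin):
    n,l,st,c=cv2.connectedComponentsWithStats(m.astype(np.uint8));return [(c[i],st[i,4],l==i) for i in range(1,n) if st[i,4]>=amin]
def go(name,f,verbose=1):
    im=f["image"].astype(int);P=cloud(f);R,G,B=im[...,0],im[...,1],im[...,2]
    hsv=cv2.cvtColor(f["image"],cv2.COLOR_RGB2HSV).astype(int);H,S,V=[hsv[...,i] for i in range(3)]
    # plate dark pixels around
    reg=np.hypot(P[...,0]-553,P[...,1]-102)<150
    dark=reg&(R<85)&(abs(R-B)<14)&(P[...,2]>30)&(P[...,2]<55)
    br=[b for b in blobs(reg&(H>8)&(H<28)&(S>100)&(V>80),20)]
    zf=np.median(P[dark][:,2]);br.sort(key=lambda b:-b[1]);bz=np.median(P[br[0][2]][:,2]);
    # fill hole centroid
    c=br[0][0]
    print(name,"face z",zf.round(2),"bench z",np.nanmedian(P[reg&(abs(P[...,2])<10)][:,2]).round(2),"bush px",c.round(1),"bush z",bz.round(2),"bush xy",plane(f,*c,bz)[:2].round(1))
    A=np.vstack([P[dark].T[:2],np.ones(dark.sum())]).T
    bo=[b for b in blobs(reg&(V>100)&(S<45)&(P[...,2]>35),8)]
    pts=[];
    for b in bo:
        p=plane(f,*b[0],zf+8);pts.append(p[:2]);print("  bolt",b[0].round(1),b[1],p[:2].round(1))
    if len(pts)==4:
        pts=np.array(pts);r=cv2.minAreaRect(pts.astype(np.float32));print("  bolts centre",pts.mean(0).round(1),r)
for n in("top","side"): go(n,ld(n+"0"))
def bar(name,f,c0,z=40,R0=130):
    P=cloud(f);hsv=cv2.cvtColor(f["image"],cv2.COLOR_RGB2HSV).astype(int);H,S,V=[hsv[...,i] for i in range(3)]
    reg=np.hypot(P[...,0]-c0[0],P[...,1]-c0[1])<R0
    zz=reg&(abs(P[...,2]-z)<12)
    out={}
    sil=max(blobs(zz&(S<40)&(V>140),30),key=lambda b:b[1])
    red=max(blobs(zz&((H<8)|(H>172))&(S>120)&(V>120),5),key=lambda b:b[1])
    blu=max(blobs(zz&(H>100)&(H<130)&(S>110)&(V>90),5),key=lambda b:b[1])
    for k,b in(("sil",sil),("red",red),("blu",blu)):
        out[k]=plane(f,*b[0],z);print(name,k,b[0].round(1),b[1],out[k][:2].round(1),"z",np.median(P[b[2]][:,2]).round(1))
    d=out["red"]-out["blu"];print("  len",np.hypot(*d[:2]).round(1),"yaw",np.degrees(np.arctan2(d[1],d[0])).round(2),"mid",((out["red"]+out["blu"])/2)[:2].round(1))
    return out
if __name__=="__main__":
    for n in("top","side"): bar(n,ld(n+"0"),(473,-260))
E
python3 meas.py
```

```text
top face z 40.99 bench z -1.57 bush px [244.4 231.3] bush z 43.57 bush xy [551.7 102.7]
  bolt [259.6 199.3] 48 [641.3  67.9]
  bolt [212.5 217.8] 53 [583.2 190.8]
  bolt [277.5 244.9] 55 [518.1  10.4]
  bolt [229.6 263.9] 56 [460.4 133.8]
  bolts centre [550.8 100.7] ((550.852294921875, 100.83869934082031), (135.94180297851562, 136.45907592773438), 25.084768295288086)
side face z 41.5 bench z -0.81 bush px [270.8 287.6] bush z 44.53 bush xy [551.1 105.7]
  bolt [248.  266.2] 25 [640.1  71.4]
  bolt [295.9 265.8] 25 [517.2  14.9]
  bolt [296.6 308.1] 34 [458.6 137.7]
  bolt [244.8 308.7] 31 [583.1 195. ]
  bolts centre [549.7 104.7] ((549.3070068359375, 104.5197982788086), (137.181884765625, 136.10797119140625), 24.70684051513672)
top sil [380.3 266.7] 563 [ 474.9 -265.9] z 38.6
top red [392.1 298.6] 58 [ 392.1 -299. ] z 38.7
top blu [368.2 234.6] 56 [ 560.6 -230.9] z 39.1
  len 181.7 yaw -157.99 mid [ 476.4 -265. ]
side sil [344.9 205.8] 299 [ 475.2 -261.6] z 38.5
side red [373.7 206.7] 26 [ 391.3 -295.2] z 38.5
side blu [316.  205.5] 30 [ 558.6 -225.2] z 37.9
  len 181.4 yaw -157.3 mid [ 475.  -260.2]
```

servo_tool:
  motion: [30, 28, -2, 0, 0, 0.01, 100, 30, 28, -2, 0, 0, 0.01, 100, 30, 28, -2, 0, 0, 0.01, 100, 30, 28, -2, 0, 0, 0.01, 100, 30, 28, -2, 0, 0, 0.01, 100, 30, 28, -2, 0, 0, 0.01, 100, 30, 28, -2, 0, 0, 0.01, 100, 30, 28, -2, 0, 0, 0.01, 100, 30, 28, -2, 0, 0, 0.01, 100, 30, 28, -2, 0, 0, 0.01, 100]
  newtons: 30

```text
time_s: 0.93
ee_pos: [460.3, -270.7, 212.6]
ee_rot: [180.0, 0.0, -68.2]
force: [0.1, -0.8, 0.0]
gripper_width: 91.4
```

servo_tool:
  motion: [16, 9, -2, 0, 0, 0.01, 100, 0, 0, 0, 0, 0, 0, 100, 0, 0, 0, 0, 0, 0, 100]

```text
time_s: 1.18
ee_pos: [475.5, -262.8, 210.3]
ee_rot: [179.9, 0.0, -67.5]
force: [-0.8, 0.4, 0.2]
gripper_width: 91.4
```

```bash
cat >> h.py <<'E'
from scipy.spatial.transform import Rotation as Ro
def wrist(name):
    s=sensors.state();f=grab_frame("wrist")
    T=np.eye(4);T[:3,:3]=Ro.from_euler("xyz",s["ee_rot"],degrees=True).as_matrix();T[:3,3]=s["ee_pos"]
    f["extrinsics"]=T@f["T_tool_cam"];np.savez(f"pics/{name}.npz",**f);cv2.imwrite(f"pics/{name}.png",f["image"][:,:,::-1])
    print(s["time_s"],s["ee_pos"].round(1),s["ee_rot"].round(2),s["force"].round(2));return f
def wray(f,u,v):
    x=(u-f["cx"])/f["fx"];y=(v-f["cy"])/f["fy"];r=np.hypot(x,y)+1e-12
    d=np.stack([x/r*np.sin(r),-y/r*np.sin(r),-np.cos(r)],-1);return f["extrinsics"][:3,3],d@f["extrinsics"][:3,:3].T
def wplane(f,u,v,z):
    o,d=wray(f,u,v);return o+d*((z-o[2])/d[...,2])[...,None]
def wcloud(f):
    v,u=np.mgrid[:480,:640].astype(float);x=(u-f["cx"])/f["fx"];y=(v-f["cy"])/f["fy"];r=np.hypot(x,y)+1e-12
    o,d=wray(f,u,v);P=o+d*(f["depth"]/np.cos(r))[...,None];P[f["depth"]==0]=np.nan;return P
E
python3 - <<'E'
from h import *
f=wrist("w1");print(f["fx"],f["cx"],f["cy"],f["T_tool_cam"].round(3).tolist())
E
```

```text
1.1833 [ 475.5 -262.8  210.3] [ 1.7992e+02  5.0000e-02 -6.7480e+01] [-0.79  0.37  0.16]
371.64829954431775 318.07645802961906 243.1271044163669 [[1.0, -0.0, -0.0, -0.525], [-0.0, -0.964, -0.265, -74.294], [-0.0, 0.265, -0.964, -150.137], [0.0, 0.0, 0.0, 1.0]]
```

View pics/w1.png

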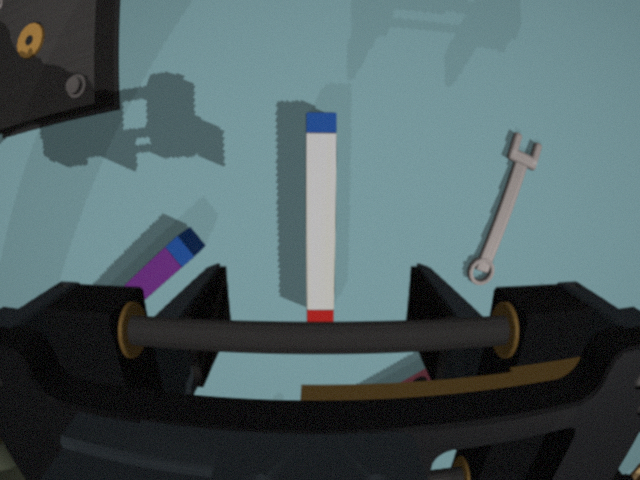

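The wrist view shows the silver bar between the open fingers, blue end at (321,122) and red end starting at (320,314). I'll fit its side edges.

```bash
cat >> h.py <<'E'
def wbar(f,z,box,s_min=40):
    hsv=cv2.cvtColor(f["image"],cv2.COLOR_RGB2HSV).astype(int);H,S,V=[hsv[...,i] for i in range(3)]
    x0,y0,x1,y1=box;reg=np.zeros(H.shape,bool);reg[y0:y1,x0:x1]=True
    def pts(m):
        n,l,st,c=cv2.connectedComponentsWithStats((m&reg).astype(np.uint8));i=1+np.argmax(st[1:,4])
        v,u=np.nonzero(l==i);return wplane(f,u.astype(float),v.astype(float),z)[:,:2],st[i]
    out={}
    for k,m in(("sil",(S<s_min)&(V>140)),("blu",(H>100)&(H<130)&(S>110)&(V>70)),("red",((H<8)|(H>172))&(S>120)&(V>70))):
        try:
            p,st=pts(m);r=cv2.minAreaRect(p.astype(np.float32));out[k]=r;print(k,"px",st[:4],st[4],"rect",np.round(r[0],1),np.round(r[1],1),round(r[2],2),"cen",p.mean(0).round(1))
        except Exception as e: print(k,e)
    return out
E
python3 - <<'E'
from h import *
f=dict(np.load("pics/w1.npz"));wbar(f,40,(270,90,370,330))
P=wcloud(f);print("bar z",np.nanmedian(P[150:290,312:330,2]),"bench z",np.nanmedian(P[150:250,380:420,2]))
E
```

```text
sil px [306 133  31 180] 5243 rect [ 476.5 -264.3] [165.4  26.4] 22.27 cen [ 482.1 -262. ]
blu px [306 112  31  20] 609 rect [ 562.  -228.9] [16.5 25.5] 22.56 cen [ 561.9 -228.8]
red px [308 311  25  12] 296 rect [ 395.4 -297.3] [11.9 23.2] 22.51 cen [ 395.5 -297.2]
bar z 38.39801378806925 bench z -1.566025584841384
```

servo_tool:
  motion: [1, -1, -40, 0, 0, 0, 100, 0, 0, -40, 0, 0, 0, 100, 0, 0, -40, 0, 0, 0, 100, 0, 0, -35, 0, 0, 0, 100, 0, 0, -20, 0, 0, 0, 100, 0, 0, -10, 0, 0, 0, 100, 0, 0, 0, 0, 0, 0, 100]

```text
time_s: 1.82
ee_pos: [474.2, -264.8, 24.1]
ee_rot: [179.8, 0.2, -67.7]
force: [-0.3, -0.9, -0.1]
gripper_width: 91.1
```

servo_tool:
  motion: [0, 0, 0, 0, 0, 0, 0, 0, 0, 0, 0, 0, 0, 0, 0, 0, 0, 0, 0, 0, 0, 0, 0, 0, 0, 0, 0, 0, 0, 0, 0, 0, 0, 0, 0, 0, 0, 0, 0, 0, 0, 0, 0, 0, 0, 0, 0, 0, 0, 0, 0, 0, 0, 0, 0, 0]

```text
time_s: 2.48
ee_pos: [476.4, -264.5, 26.1]
ee_rot: [-180.0, -0.0, -67.6]
force: [0.5, 0.4, -0.7]
gripper_width: 40.5
```

servo_tool:
  motion: [0, 0, 0, 0, 0, 0, 0, 0, 0, 0, 0, 0, 0, 0, 0, 0, 0, 0, 0, 0, 0, 0, 0, 0, 0, 0, 0, 0, 0, 0, 0, 0, 0, 0, 0, 0, 0, 0, 0, 0, 0, 0]

```text
time_s: 2.98
ee_pos: [476.3, -264.4, 25.9]
ee_rot: [180.0, 0.0, -67.6]
force: [0.4, 0.7, 0.9]
gripper_width: 25.7
```

servo_tool:
  motion: [0, 0, 10, 0, 0, 0, 0, 0, 0, 30, 0, 0, 0, 0, 0, 0, 35, 0, 0, 0, 0, 0, 0, 35, 0, 0, 0, 0, 0, 0, 20, 0, 0, 0, 0, 0, 0, 0, 0, 0, 0, 0]

```text
time_s: 3.48
ee_pos: [478.7, -265.9, 161.0]
ee_rot: [-179.7, -0.5, -67.6]
force: [1.2, -1.2, -3.9]
gripper_width: 25.7
```

servo_tool:
  motion: [3, 30, 5, 0, 0, 0.005, 0, 3, 35, 5, 0, 0, 0.005, 0, 4, 35, 5, 0, 0, 0.005, 0, 4, 35, 5, 0, 0, 0.005, 0, 4, 35, 5, 0, 0, 0.005, 0, 4, 35, 5, 0, 0, 0.005, 0, 3, 35, 5, 0, 0, 0.005, 0, 3, 38, 5, 0, 0, 0.01, 0, 0, 0, 0, 0, 0, 0, 0, 0, 0, 0, 0, 0, 0, 0]

```text
time_s: 4.32
ee_pos: [503.3, 15.2, 194.4]
ee_rot: [179.8, 0.1, -64.8]
force: [-0.8, -0.0, -3.8]
gripper_width: 25.8
```

servo_tool:
  motion: [0, 0, 0, 0, 0, 0, 0, 0, 0, 0, 0, 0, 0, 0, 0, 0, 0, 0, 0, 0, 0]

```text
time_s: 4.57
ee_pos: [503.8, 12.3, 195.2]
ee_rot: [179.9, 0.0, -65.1]
force: [0.5, 0.1, -3.8]
gripper_width: 26.0
```

Run:
```python
from h import *
f=wrist("w2")
```

```text
4.5667 [503.8  12.3 195.2] [ 1.7991e+02  2.0000e-02 -6.5140e+01] [ 0.46  0.1  -3.81]
```

View pics/w2.png

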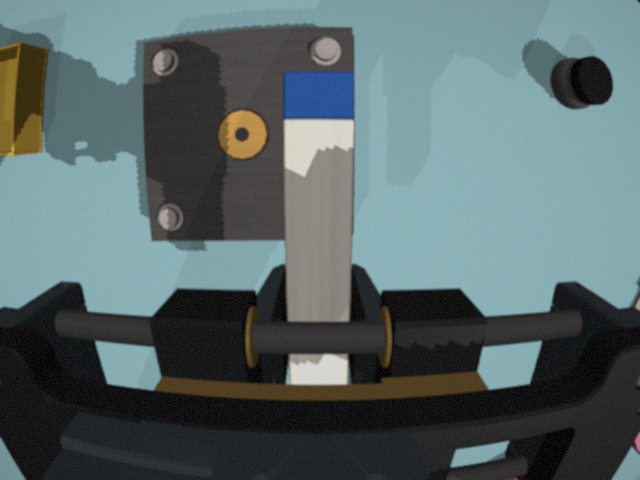

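This shows the plate with bush at (242,134), bolts at (165,62), (326,51) and (170,217), and the held bar with its blue end at (319,95).

Run:
```python
from h import *
f=dict(np.load("pics/w2.npz"));P=wcloud(f)
hsv=cv2.cvtColor(f["image"],cv2.COLOR_RGB2HSV).astype(int);H,S,V=[hsv[...,i] for i in range(3)]
zb=np.nanmedian(P[150:220,400:520,2]);zf=np.nanmedian(P[170:230,200:270,2]);m=(H>8)&(H<28)&(S>90)&(V>60);m[:,:200]=0;m[200:]=0;m[:,280:]=0
ys,xs=np.nonzero(m);zbu=np.nanmedian(P[m][:,2])
(c,r)=cv2.minEnclosingCircle(np.stack([xs,ys],1).astype(np.float32))
zF=zf-zb;zB=zbu-zb
print("bench",zb,"face",zf-zb,"bush",zbu-zb)
w=wplane(f,xs.astype(float),ys.astype(float),zB)[:,:2].astype(np.float32);print("bush circle",cv2.minEnclosingCircle(w), cv2.fitEllipse(cv2.convexHull(w)))
bm=((S<60)&(V>100))
B=[]
for (x,y) in((165,62),(326,51),(170,217)):
    g=np.zeros_like(bm);g[y-20:y+20,x-20:x+20]=1
    n,l,st,cc=cv2.connectedComponentsWithStats((bm&g).astype(np.uint8));i=1+np.argmax(st[1:,4])
    p=wplane(f,np.array(cc[i][0]),np.array(cc[i][1]),zF+8.5);B.append(p[:2]);print(cc[i].round(1),st[i],p.round(1))
a,b,c3=B;print("sides",np.linalg.norm(a-b),np.linalg.norm(a-c3),"yaw",np.degrees(np.arctan2(*(a-c3)[::-1])),np.degrees(np.arctan2(*(a-b)[::-1])),"centre",(b+c3)/2)
# plate edge lines through dark mask at zF
bar=P[130:250,300:340];print("bar top z",np.nanmedian(bar[...,2])-zb)
# blue cap
m=(H>100)&(H<130)&(S>110)&(V>70);m[:, :270]=0;m[:,370:]=0
ys,xs=np.nonzero(m);zt=np.nanmedian(P[m][:,2])-zb;w=wplane(f,xs.astype(float),ys.astype(float),zt)[:,:2].astype(np.float32)
r=cv2.minAreaRect(w);print("blue z",zt,r)
m=((S<45)&(V>100));m[:,:284]=0;m[:,354:]=0;m[:119]=0;m[265:]=0
ys,xs=np.nonzero(m);L=[];
for y in range(125,260,5):
    q=np.nonzero(m[y])[0];L.append([q.min(),y,q.max()])
L=np.array(L,float);pl=wplane(f,L[:,0],L[:,1],zt)[:,:2];pr=wplane(f,L[:,2],L[:,1],zt)[:,:2];mid=(pl+pr)/2
vx,vy,x0,y0=cv2.fitLine(mid.astype(np.float32),2,0,.01,.01).ravel();print("bar axis yaw",np.degrees(np.arctan2(vy,vx)),"pt",x0,y0,"width",np.linalg.norm(pl-pr,axis=1).mean())
```

```text
bench -1.6046465650590562 face 42.684511003765635 bush 45.54645393881327
bush circle ((553.272216796875, 103.32331848144531), 20.811891555786133) ((553.0933227539062, 103.315185546875), (41.02839279174805, 41.22096633911133), 175.9687957763672)
[161.9  62.3] [153  50  24  25 352] [583.8 192.4  51.2]
[326.1  51. ] [312  37  29  29 651] [641.2  69.7  51.2]
[167.3 218.7] [158 205  24  25 340] [462.9 135.9  51.2]
sides 135.46892541129293 133.46808105087837 yaw 25.039299699897057 115.03641960573438 centre [552.02974785 102.80735707]
bar top z 209.18686705190433
blue z 209.05633740439416 ((587.673828125, 51.79285430908203), (17.25442123413086, 25.28243064880371), 24.853046417236328)
bar axis yaw 24.634085 pt 555.4209 36.67215 width 25.202635160301174
```

servo_tool:
  motion: [16, 30, 0, 0, 0, 0.003, 0, 16, 30, 0, 0, 0, 0.002, 0, 16.5, 30.5, 0, 0, 0, 0, 0, 0, 0, -35, 0, 0, 0, 0, 0, 0, -35, 0, 0, 0, 0, 0, 0, -30, 0, 0, 0, 0, 0, 0, -10, 0, 0, 0, 0, 0, 0, 0, 0, 0, 0, 0, 0, 0, 0, 0, 0, 0, 0, 0, 0, 0, 0, 0, 0, 0]

```text
time_s: 5.45
ee_pos: [554.7, 103.8, 88.0]
ee_rot: [-179.8, -0.1, -64.8]
force: [0.7, 0.7, -3.9]
gripper_width: 25.8
```

Run:
```python
from h import *
f=wrist("w3")
for n in("top","side"):
    f=grab_frame(n); np.savez(f"pics/{n}3.npz",**f)
    c=f["image"][170:300,180:310] if n=="top" else f["image"][230:340,205:335]
    cv2.imwrite(f"pics/{n}3.png",cv2.resize(c[:,:,::-1],None,fx=5,fy=5,interpolation=2))
for i in range(4):print(sensors.state()["ee_pos"].round(2))
```

```text
5.45 [554.7 103.8  88. ] [-1.7976e+02 -7.0000e-02 -6.4790e+01] [ 0.71  0.72 -3.86]
[554.09 104.04  87.95]
[554.09 104.04  87.95]
[554.09 104.04  87.95]
[554.09 104.04  87.95]
```

View pics/w3.png

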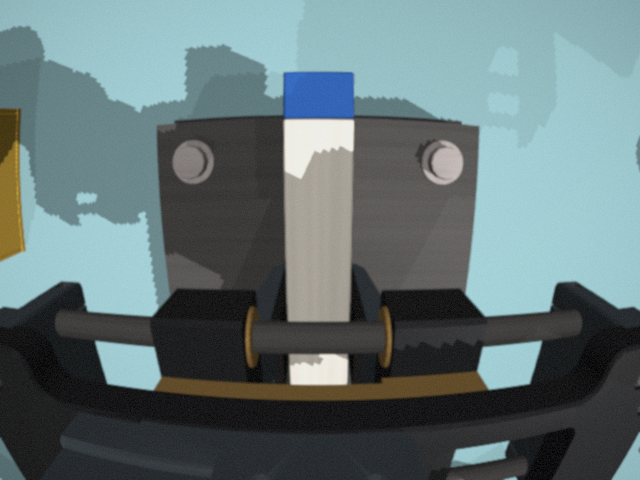

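View pics/side3.png

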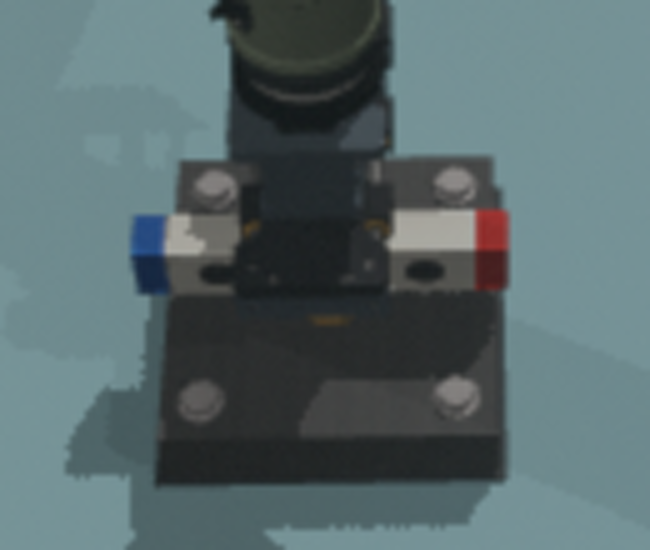

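The side view shows the bar above the plate between the bolts, and the wrist view shows bolts at (193,161) and (441,162) about symmetric to it. I'll compute the offset.

```bash
cat > m3.py <<'E'
from h import *
import sys
def m3(n,zF=42.7,zt=None):
    f=dict(np.load(f"pics/{n}.npz"));P=wcloud(f)
    hsv=cv2.cvtColor(f["image"],cv2.COLOR_RGB2HSV).astype(int);H,S,V=[hsv[...,i] for i in range(3)]
    bm=((S<60)&(V>95));B=[]
    for (x,y) in((193,161),(443,162)):
        g=np.zeros_like(bm);g[y-26:y+26,x-26:x+26]=1
        n_,l,st,cc=cv2.connectedComponentsWithStats((bm&g).astype(np.uint8));i=1+np.argmax(st[1:,4])
        B.append(wplane(f,np.array(cc[i][0]),np.array(cc[i][1]),zF+8.5)[:2]);print(cc[i].round(1),st[i])
    m=(H>100)&(H<130)&(S>110)&(V>70);m[:, :270]=0;m[:,370:]=0
    ys,xs=np.nonzero(m);z=np.nanmedian(P[m][:,2])+1.6;print("bar top",z)
    w=wplane(f,xs.astype(float),ys.astype(float),z)[:,:2].astype(np.float32);r=cv2.minAreaRect(w);print(r)
    th=np.radians(25.0);u=np.array([np.cos(th),np.sin(th)]);v=np.array([-u[1],u[0]])
    q=np.array(r[0])-(B[0]+B[1])/2;print("bolts",B[0].round(1),B[1].round(1),np.linalg.norm(B[0]-B[1]),"cap rel bolt-mid along (want 23):",q@u,"lateral (want 0):",q@v)
    return r
if __name__=="__main__": m3(sys.argv[1])
E
python3 m3.py w3
```

```text
[191.9 161.6] [ 172  140   42   44 1313]
[443.5 162.8] [ 422  139   45   49 1510]
bar top 102.456541406593
((638.1276245117188, 143.52801513671875), (16.956157684326172, 25.63895606994629), 25.228254318237305)
bolts [587.1 192.1] [642.2  73.5] 130.79546486402026 cap rel bolt-mid along (want 23): 25.813412203631163 lateral (want 0): -0.1544527165504015
```

servo_tool:
  motion: [0, 0, 0, 0, 0, 0, 0, 0, 0, 0, 0, 0, 0, 0, 0, 0, 0, 0, 0, 0, 0]

```text
time_s: 5.85
ee_pos: [553.0, 104.1, 86.5]
ee_rot: [-180.0, -0.0, -64.7]
force: [-0.3, -0.1, -4.1]
gripper_width: 25.7
```

```bash
python3 - <<'E'
from h import *
wrist("w4")
E
python3 m3.py w4
```

```text
5.85 [553.  104.1  86.5] [-1.7995e+02 -2.0000e-02 -6.4740e+01] [-0.31 -0.08 -4.1 ]
[192.5 158.6] [ 173  137   42   45 1350]
[446.4 160.9] [ 425  136   43   52 1563]
bar top 100.5428486657544
((636.4783935546875, 143.8531494140625), (16.95699119567871, 25.647363662719727), 25.29153060913086)
bolts [587.1 192.1] [641.9  73.4] 130.7199562356557 cap rel bolt-mid along (want 23): 24.614637141051784 lateral (want 0): 0.7782194579342887
```

servo_tool:
  motion: [-1.2, -1.5, -5, 0, 0, 0, 0, 0, 0, -5, 0, 0, 0, 0, 0, 0, -2, 0, 0, 0, 0, 0, 0, 0, 0, 0, 0, 0, 0, 0, 0, 0, 0, 0, 0, 0, 0, 0, 0, 0, 0, 0]

```text
time_s: 6.4
ee_pos: [551.8, 102.5, 73.9]
ee_rot: [-180.0, -0.0, -64.7]
force: [0.2, 0.7, -4.2]
gripper_width: 25.8
```

servo_tool:
  motion: [0, 0, -1, 0, 0, 0, 0, 0, 0, 0, 0, 0, 0, 0, 0, 0, 0, 0, 0, 0, 0]

```text
time_s: 6.65
ee_pos: [551.7, 102.5, 73.0]
ee_rot: [-180.0, -0.0, -64.7]
force: [-0.5, -0.2, -4.0]
gripper_width: 26.0
```

servo_tool:
  motion: [0, 0, -1, 0, 0, 0, 0, 0, 0, 0, 0, 0, 0, 0, 0, 0, 0, 0, 0, 0, 0]

```text
time_s: 6.9
ee_pos: [551.6, 102.5, 71.9]
ee_rot: [180.0, -0.0, -64.7]
force: [0.6, 0.1, -3.3]
gripper_width: 25.4
```

servo_tool:
  motion: [0, 0, -0.5, 0, 0, 0, 0, 0, 0, 0, 0, 0, 0, 0, 0, 0, 0, 0, 0, 0, 0]

```text
time_s: 7.15
ee_pos: [551.8, 102.5, 71.7]
ee_rot: [-180.0, -0.0, -64.7]
force: [0.0, 0.1, -2.9]
gripper_width: 26.1
```

servo_tool:
  motion: [0, 0, -0.5, 0, 0, 0, 0, 0, 0, 0, 0, 0, 0, 0, 0, 0, 0, 0, 0, 0, 0]

```text
time_s: 7.4
ee_pos: [551.8, 102.5, 71.6]
ee_rot: [-180.0, -0.0, -64.7]
force: [-1.4, 0.2, 3.3]
gripper_width: 26.0
```

servo_tool:
  motion: [0, 0, 0.3, 0, 0, 0, 0, 0, 0, 0, 0, 0, 0, 30, 0, 0, 0, 0, 0, 0, 45, 0, 0, 0, 0, 0, 0, 60, 0, 0, 0, 0, 0, 0, 60, 0, 0, 0, 0, 0, 0, 60]

```text
time_s: 7.9
ee_pos: [551.8, 102.5, 71.2]
ee_rot: [-180.0, -0.0, -64.7]
force: [-0.0, -0.2, 0.3]
gripper_width: 51.2
```

servo_tool:
  motion: [0, 0, 0, 0, 0, 0, 60, 0, 0, 10, 0, 0, 0, 60, 0, 0, 30, 0, 0, 0, 60, 0, 0, 40, 0, 0, 0, 60, 0, 0, 40, 0, 0, 0, 60, 0, 0, 0, 0, 0, 0, 60, 0, 0, 0, 0, 0, 0, 60, 0, 0, 0, 0, 0, 0, 60]

```text
time_s: 8.57
ee_pos: [551.2, 102.4, 191.4]
ee_rot: [180.0, -0.0, -64.7]
force: [-0.7, -0.2, 0.1]
gripper_width: 54.8
```

Run:
```python
from h import *
f=wrist("w5")
s=grab_frame("side");np.savez("pics/side5.npz",**s);cv2.imwrite("pics/side5.png",cv2.resize(s["image"][230:340,205:335,::-1],None,fx=5,fy=5,interpolation=2))
```

```text
8.5667 [551.2 102.4 191.4] [ 1.800e+02 -1.000e-02 -6.474e+01] [-0.71 -0.24  0.14]
```

View pics/w5.png

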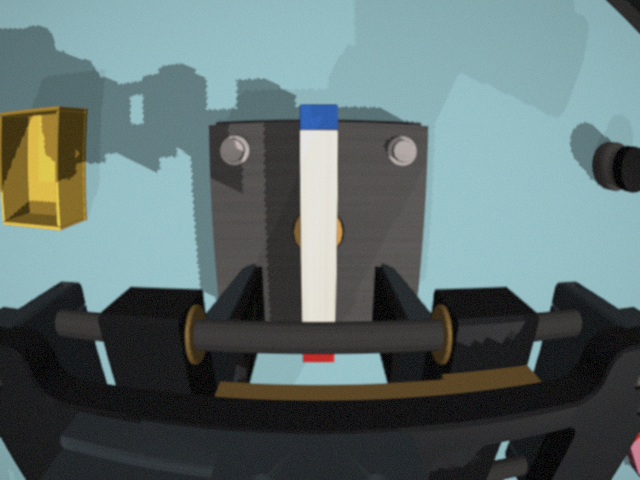

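View pics/side5.png

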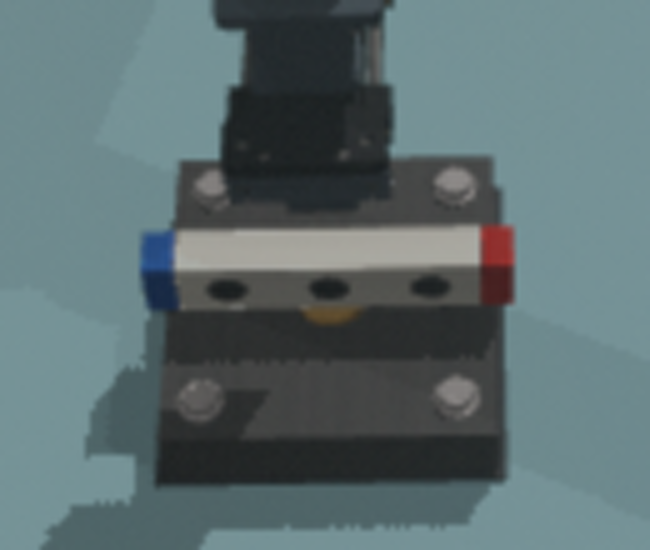

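The bar lies level across the bush, which shows evenly on both sides at (297,231) and (342,231). Next I check centring and squareness.

Run:
```python
from h import *
f=dict(np.load("pics/w5.npz"));r=wbar(f,85.5,(270,90,370,372))
P=wcloud(f)
for y in(112,118,124,150,200,250,300):print(y,(np.nanmedian(P[y-2:y+3,308:330,2])+1.6).round(1))
hsv=cv2.cvtColor(f["image"],cv2.COLOR_RGB2HSV).astype(int);H,S,V=[hsv[...,i] for i in range(3)]
m=(S<60)&(V>95)
for x,y in((234,151),(403,151)):
    g=m.copy();k=np.zeros_like(m);k[y-18:y+18,x-18:x+18]=1;v,u=np.nonzero(m&k);p=wplane(f,u.astype(float),v.astype(float),51.2)[:,:2];print(np.round(cv2.minEnclosingCircle(p.astype(np.float32))[0],1),len(u))
# bush side arcs
m=(H>8)&(H<28)&(S>90)&(V>60);k=np.zeros_like(m);k[205:260,285:350]=1;v,u=np.nonzero(m&k);p=wplane(f,u.astype(float),v.astype(float),45.5)[:,:2];c,rr=cv2.minEnclosingCircle(p.astype(np.float32));print("bush",c,rr)
```

```text
sil px [300 130  38 192] 6986 rect [562.5 108. ] [142.  26.] 25.26 cen [566.4 109.9]
blu px [299 104  40  25] 954 rect [635.4 142.4] [16.7 26.5] 25.27 cen [635.3 142.5]
red px [303 353  31   9] 273 rect [468.1  63.8] [ 7.9 24.3] 25.27 cen [468.2  63.7]
112 85.7
118 85.7
124 85.9
150 85.7
200 85.7
250 85.8
300 85.8
[587.1 192.1] 703
[642.4  72.9] 720
bush (553.4725952148438, 104.30844116210938) 20.581995010375977
```

servo_tool:
  motion: [-22, -10, 0, 0.022, -0.047, 0, 0, -22, -10, 0, 0.022, -0.048, 0, 0, -20.6, -10, 0, 0, 0, 0, 0, 0, 0, -30, 0, 0, 0, 0, 0, 0, -30, 0, 0, 0, 0, 0, 0, -16, 0, 0, 0, 0, 0, 0, 0, 0, 0, 0, 0, 0, 0, 0, 0, 0, 0, 0, 0, 0, 0, 0, 0, 0, 0, 0, 0, 0, 0, 0, 0, 0]
  newtons: 20

```text
time_s: 9.5
ee_pos: [488.0, 72.7, 116.3]
ee_rot: [-173.9, -0.1, -64.7]
force: [0.2, -0.4, 0.7]
gripper_width: 0.4
```

```bash
cat > sidepic.py <<'E'
from h import *
import sys
n=sys.argv[1];s=grab_frame("side");np.savez(f"pics/{n}.npz",**s);cv2.imwrite(f"pics/{n}.png",cv2.resize(s["image"][220:340,205:335,::-1],None,fx=5,fy=5,interpolation=2))
st=sensors.state();print(st["time_s"],st["ee_pos"].round(2),st["force"].round(2),st["torque"].round(2),st["gripper_width"])
E
python3 sidepic.py s6
```

```text
9.55 [488.    72.66 116.35] [-0.39  0.53 -0.45] [-0.04  0.04 -0.01] 0.8070239953712439
```

View pics/s6.png

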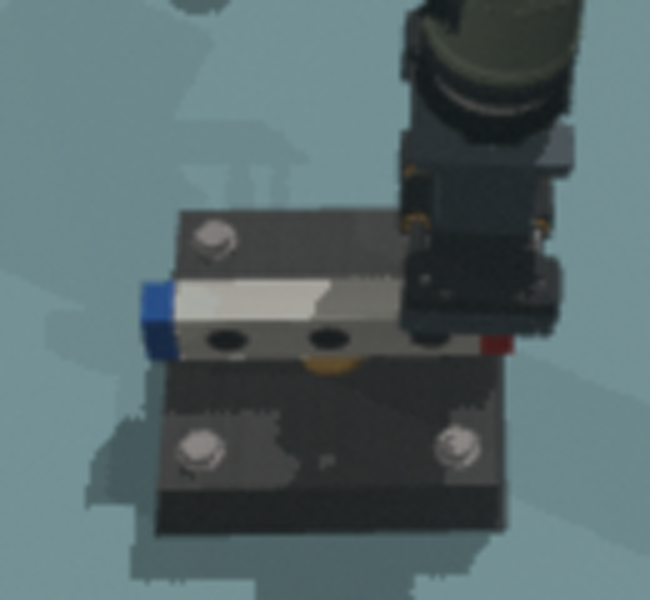

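The side view shows the tool over the red end. The dark block looks wider than 32 mm, so I'm checking what it is by depth.

Run:
```python
from h import *
f=dict(np.load("pics/s6.npz"));P=cloud(f);st=sensors.state()
R=Ro.from_euler("xyz",st["ee_rot"],degrees=True).as_matrix()
Q=(P-st["ee_pos"])@R
for y in range(262,290,3):
    row=[];
    for x in range(284,320,4):
        q=Q[y,x];row.append("%4d,%4d,%4d"%tuple(q.round()) if abs(q[2])<120 and np.isfinite(q).all() else "-")
    print(y,row)
```

```text
262 ['  85, -28,  79', '-', ' -46, -21,-110', ' -52, -13,-119', ' -51,  -3,-118', ' -51,   7,-119', '-', ' -24,  31, -82', ' 115,  71, 115']
265 ['  73, -28,  77', ' -31, -28, -75', ' -51, -21,-105', ' -54, -12,-110', ' -50,  -2,-104', ' -53,   7,-110', ' -52,  17,-109', ' -31,  31, -79', ' 103,  70, 114']
268 ['  65, -27,  81', ' -43, -28, -79', ' -60, -21,-105', ' -57, -11,-101', ' -57,  -1,-102', ' -57,   8,-103', ' -54,  18, -99', ' -38,  31, -76', '  91,  69, 112']
271 ['  54, -27,  80', ' -67, -30,-101', ' -67, -21,-103', ' -65, -11,-100', ' -65,  -1,-101', ' -64,   8, -99', ' -65,  18,-101', ' -66,  27,-104', '  82,  69, 114']
274 ['  44, -27,  81', ' -75, -30,-101', ' -73, -20, -99', ' -73, -11, -99', ' -75,  -2,-103', ' -77,   7,-106', ' -72,  18,-100', ' -72,  27,-101', ' -69,  38, -97']
277 ['   4, -30,  34', ' -84, -30,-102', ' -84, -21,-101', ' -85, -12,-104', ' -83,  -2,-102', ' -82,   8,-101', ' -83,  17,-104', ' -81,  27,-101', ' -82,  36,-104']
280 ['  -5, -30,  36', ' -91, -30, -98', ' -91, -21,-100', ' -88, -11, -96', ' -91,  -2,-101', ' -91,   8,-101', ' -90,  17,-100', ' -89,  27,-100', ' -90,  36,-103']
283 [' -14, -30,  36', ' -89, -29, -83', ' -87, -19, -81', ' -88, -10, -83', ' -89,   0, -86', ' -90,   9, -87', ' -91,  19, -89', ' -88,  29, -85', ' -89,  38, -87']
286 [' -18, -29,  45', ' -83, -27, -60', ' -84, -17, -62', ' -84,  -8, -63', ' -81,   3, -59', ' -82,  12, -61', ' -83,  22, -63', ' -80,  32, -60', '  28,  67, 111']
289 [' -15, -28,  63', ' -14, -17,  66', ' -17,  -7,  60', ' -16,   4,  61', ' -14,  16,  62', ' -16,  26,  59', '  18,  44, 113', '  18,  55, 112', '  20,  67, 114']
```

It is the gripper's body, more than 60 mm behind the tips, so there's no conflict. Pressing the red end.

servo_tool:
  motion: [0, 0, -4, 0, 0, 0, 0, 0, 0, -3, 0, 0, 0, 0, 0, 0, 0, 0, 0, 0, 0, 0, 0, -1, 0, 0, 0, 0, 0, 0, 0, 0, 0, 0, 0, 0, 0, 0, 0, 0, 0, 0]

```text
time_s: 10.05
ee_pos: [487.1, 72.5, 107.3]
ee_rot: [-174.0, -0.0, -64.7]
force: [-0.6, -0.3, 1.8]
gripper_width: 0.2
```

servo_tool:
  motion: [0, 0, -1, 0, 0, 0, 0, 0, 0, 0, 0, 0, 0, 0, 0, 0, -1, 0, 0, 0, 0, 0, 0, 0, 0, 0, 0, 0]

```text
time_s: 10.38
ee_pos: [486.9, 72.5, 105.2]
ee_rot: [-174.0, -0.0, -64.7]
force: [-0.2, -0.2, 1.5]
gripper_width: 0.7
```

servo_tool:
  motion: [0, 0, -1, 0, 0, 0, 0, 0, 0, 0, 0, 0, 0, 0, 0, 0, 0, 0, 0, 0, 0]

```text
time_s: 10.63
ee_pos: [486.9, 72.5, 104.2]
ee_rot: [-174.0, -0.0, -64.7]
force: [-1.4, -1.5, 1.0]
gripper_width: 0.5
```

servo_tool:
  motion: [0, 0, -0.5, 0, 0, 0, 0, 0, 0, 0, 0, 0, 0, 0, 0, 0, 0, 0, 0, 0, 0]

```text
time_s: 10.88
ee_pos: [487.0, 72.5, 103.8]
ee_rot: [-174.0, -0.0, -64.7]
force: [-1.6, -1.0, 1.8]
gripper_width: 0.3
```

servo_tool:
  motion: [0, 0, -0.5, 0, 0, 0, 0, 0, 0, 0, 0, 0, 0, 0, 0, 0, 0, 0, 0, 0, 0]

```text
time_s: 11.13
ee_pos: [487.0, 72.5, 103.4]
ee_rot: [-174.0, -0.0, -64.7]
force: [-2.0, -0.7, 3.8]
gripper_width: 0.6
```

```bash
python3 sidepic.py s7
```

```text
11.1833 [487.03  72.49 103.48] [-2.77  0.05  4.91] [-0.14  0.39  0.02] 0.5652797842435224
```

View pics/s7.png

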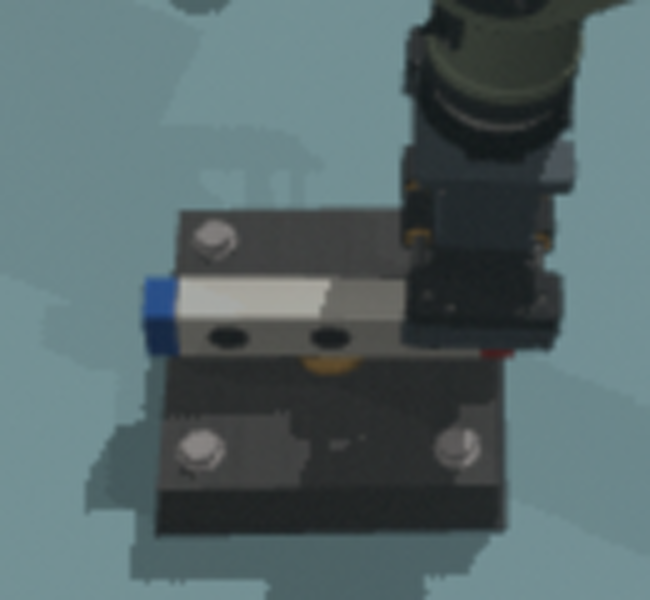

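The red end went down about 3.5 mm under roughly 1.5 N, stopped at 4–5 N, and the blue end rose. Now the blue end.

servo_tool:
  motion: [0, 0, 2, 0, 0, 0, 0, 0, 0, 3, 0, 0, 0, 0, 0, 0, 25, 0, 0, 0, 0, 32, 15, 0, 0, 0, 0, 0, 32, 15, 0, 0, 0, 0, 0, 32, 15, 0, 0, 0, 0, 0, 32, 15, 0, 0, 0, 0, 0, 27.7, 12.6, 0, 0, 0, 0, 0, 0, 0, 0, 0, 0, 0, 0, 0, 0, 0, 0, 0, 0, 0]

```text
time_s: 12.02
ee_pos: [643.5, 145.7, 132.4]
ee_rot: [-174.0, -0.0, -64.7]
force: [-0.8, 0.5, 0.2]
gripper_width: 0.1
```

```bash
python3 sidepic.py s8
python3 - <<'E'
from h import *
wrist("w8")
E
```

```text
12.0667 [642.21 145.13 132.36] [-1.11 -0.93 -0.03] [-0.05  0.04  0.01] 0.4921270415447982
12.0667 [642.2 145.1 132.4] [-1.7412e+02 -2.0000e-02 -6.4730e+01] [-1.11 -0.93 -0.03]
```

View pics/s8.png

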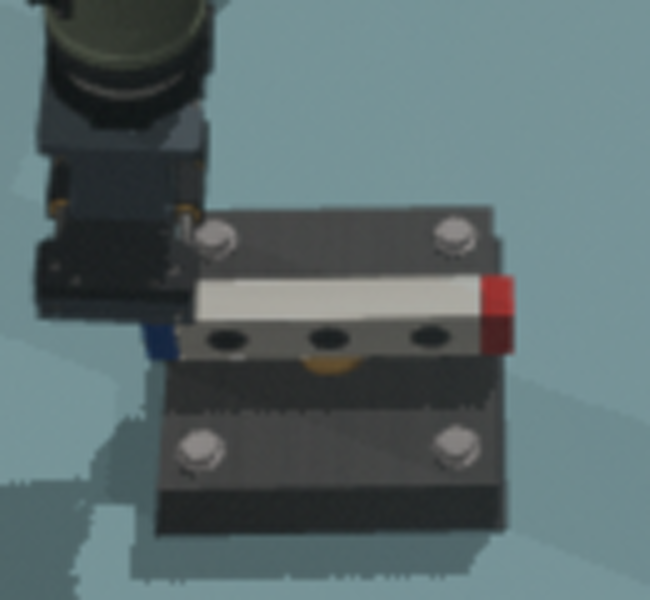

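The bar is back to level and hasn't shifted. Pressing the blue end.

servo_tool:
  motion: [0, 0, -15, 0, 0, 0, 0, 0, 0, -7, 0, 0, 0, 0, 0, 0, -3, 0, 0, 0, 0, 0, 0, 0, 0, 0, 0, 0, 0, 0, -1, 0, 0, 0, 0, 0, 0, 0, 0, 0, 0, 0, 0, 0, 0, 0, 0, 0, 0]

```text
time_s: 12.7
ee_pos: [643.0, 145.1, 107.9]
ee_rot: [-173.9, -0.1, -64.7]
force: [0.4, -0.4, -0.1]
gripper_width: 0.8
```

servo_tool:
  motion: [0, 0, -1, 0, 0, 0, 0, 0, 0, 0, 0, 0, 0, 0, 0, 0, -1, 0, 0, 0, 0, 0, 0, 0, 0, 0, 0, 0]

```text
time_s: 13.03
ee_pos: [643.3, 145.3, 105.6]
ee_rot: [-173.9, -0.1, -64.7]
force: [0.5, 0.6, 1.3]
gripper_width: 0.2
```

servo_tool:
  motion: [0, 0, -1, 0, 0, 0, 0, 0, 0, 0, 0, 0, 0, 0, 0, 0, 0, 0, 0, 0, 0]

```text
time_s: 13.28
ee_pos: [643.1, 145.2, 104.5]
ee_rot: [-173.9, -0.1, -64.7]
force: [1.0, -0.1, 2.0]
gripper_width: 0.4
```

servo_tool:
  motion: [0, 0, -0.5, 0, 0, 0, 0, 0, 0, 0, 0, 0, 0, 0, 0, 0, 0, 0, 0, 0, 0]

```text
time_s: 13.53
ee_pos: [642.7, 145.1, 103.7]
ee_rot: [-174.0, -0.0, -64.7]
force: [0.8, 0.5, 3.1]
gripper_width: 0.6
```

servo_tool:
  motion: [0, 0, -0.5, 0, 0, 0, 0, 0, 0, 0, 0, 0, 0, 0, 0, 0, 0, 0, 0, 0, 0]

```text
time_s: 13.78
ee_pos: [642.8, 145.1, 103.6]
ee_rot: [-174.0, -0.1, -64.7]
force: [0.4, 0.7, 4.3]
gripper_width: 0.6
```

```bash
python3 sidepic.py s9
```

```text
13.8333 [642.84 145.12 103.59] [0.06 0.41 5.49] [ 0.01 -0.07 -0.02] 0.5050700582207063
```

View pics/s9.png

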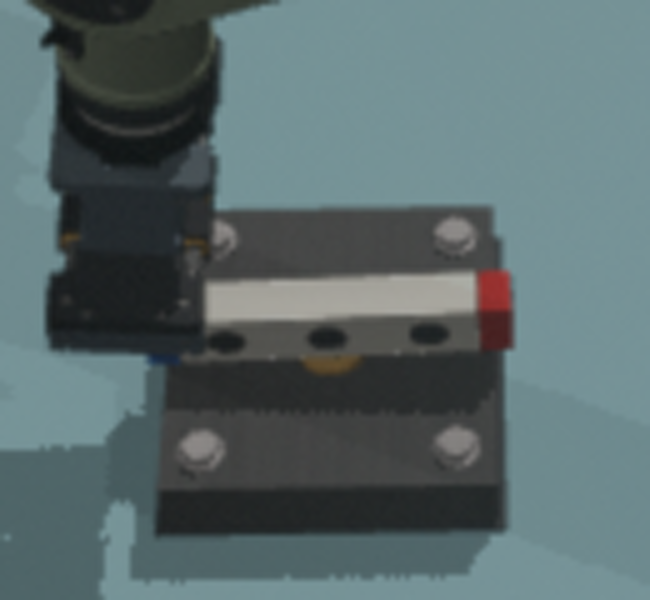

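```bash
cat > slope.py <<'E'
from h import *
import sys
th=np.radians(25);u=np.array([np.cos(th),np.sin(th)]);v=np.array([-u[1],u[0]])
for n in sys.argv[1:]:
    f=dict(np.load(f"pics/{n}.npz"));P=cloud(f);d=P[...,:2]-np.array([551,106]);a=d@u;b=d@v
    hsv=cv2.cvtColor(f["image"],cv2.COLOR_RGB2HSV).astype(int)
    m=(abs(a)<98)&(abs(b)<10)&(P[...,2]>75)&(P[...,2]<98)&(hsv[...,2]>100)
    k=np.polyfit(a[m],P[m][:,2],1) 
    for _ in range(3):
        m2=m&(abs(P[...,2]-np.polyval(k,a))<3);k=np.polyfit(a[m2],P[m2][:,2],1)
    print(n,m2.sum(),"slope deg",np.degrees(k[0]).round(2),"z mid %.2f red end %.2f blue end %.2f"%(k[1],np.polyval(k,-100),np.polyval(k,100)))
E
python3 slope.py side5 s6 s7 s8 s9
```

```text
side5 384 slope deg 0.07 z mid 84.76 red end 84.64 blue end 84.88
s6 260 slope deg 0.58 z mid 84.22 red end 83.21 blue end 85.22
s7 265 slope deg 2.34 z mid 85.85 red end 81.77 blue end 89.93
s8 317 slope deg -0.1 z mid 84.75 red end 84.92 blue end 84.57
s9 313 slope deg -2.36 z mid 85.10 red end 89.21 blue end 80.99
```

Both ends rocked: the slope was +2.3° and then −2.4°, the end heights differed by about 8 mm, and the bar came back level between. Now the middle.

servo_tool:
  motion: [0, 0, 2, 0, 0, 0, 0, 0, 0, 3, 0, 0, 0, 0, 0, 0, 25, 0, 0, 0, 0, -30, -14, 0, 0, 0, 0, 0, -30, -14, 0, 0, 0, 0, 0, -17.9, -8.3, 0, 0, 0, 0, 0, 0, 0, -20, 0, 0, 0, 0, 0, 0, -4, 0, 0, 0, 0, 0, 0, 0, 0, 0, 0, 0, 0, 0, 0, 0, 0, 0, 0]

```text
time_s: 14.67
ee_pos: [565.3, 108.9, 109.1]
ee_rot: [-174.0, -0.0, -64.7]
force: [-1.0, -0.3, -0.5]
gripper_width: 0.6
```

servo_tool:
  motion: [0, 0, -1, 0, 0, 0, 0, 0, 0, -1, 0, 0, 0, 0, 0, 0, -1, 0, 0, 0, 0, 0, 0, 0, 0, 0, 0, 0, 0, 0, 0, 0, 0, 0, 0]

```text
time_s: 15.08
ee_pos: [565.3, 109.0, 106.6]
ee_rot: [-173.9, -0.1, -64.7]
force: [0.7, -0.5, 0.3]
gripper_width: 0.6
```

servo_tool:
  motion: [0, 0, -0.5, 0, 0, 0, 0, 0, 0, 0, 0, 0, 0, 0, 0, 0, -0.5, 0, 0, 0, 0, 0, 0, 0, 0, 0, 0, 0]

```text
time_s: 15.42
ee_pos: [565.4, 109.0, 106.1]
ee_rot: [-173.9, -0.1, -64.8]
force: [-1.1, 0.5, 5.0]
gripper_width: 0.4
```

servo_tool:
  motion: [0, 0, -0.5, 0, 0, 0, 0, 0, 0, 0, 0, 0, 0, 0, 0, 0, -0.5, 0, 0, 0, 0, 0, 0, 0, 0, 0, 0, 0]

```text
time_s: 15.75
ee_pos: [565.4, 109.0, 105.2]
ee_rot: [-173.9, -0.1, -64.8]
force: [-0.9, -0.3, 5.5]
gripper_width: -0.4
```

servo_tool:
  motion: [0, 0, -0.5, 0, 0, 0, 0, 0, 0, 0, 0, 0, 0, 0, 0, 0, 0, 0, 0, 0, 0]

```text
time_s: 16.0
ee_pos: [565.4, 109.0, 104.7]
ee_rot: [-173.9, -0.1, -64.8]
force: [-0.3, 0.6, 5.2]
gripper_width: 0.7
```

The bush creeps at about 5 N. I keep pressing until the face stops the bar.

servo_tool:
  motion: [0, 0, -0.5, 0, 0, 0, 0, 0, 0, 0, 0, 0, 0, 0, 0, 0, -0.5, 0, 0, 0, 0, 0, 0, 0, 0, 0, 0, 0]

```text
time_s: 16.33
ee_pos: [565.4, 109.0, 103.7]
ee_rot: [-173.9, -0.1, -64.7]
force: [-0.8, -0.2, 6.1]
gripper_width: 0.8
```

servo_tool:
  motion: [0, 0, -0.5, 0, 0, 0, 0, 0, 0, 0, 0, 0, 0, 0, 0, 0, 0, 0, 0, 0, 0]

```text
time_s: 16.58
ee_pos: [565.4, 109.0, 103.3]
ee_rot: [-173.9, -0.1, -64.8]
force: [-0.4, 0.2, 6.3]
gripper_width: 0.5
```

servo_tool:
  motion: [0, 0, -0.5, 0, 0, 0, 0, 0, 0, 0, 0, 0, 0, 0, 0, 0, 0, 0, 0, 0, 0]

```text
time_s: 16.83
ee_pos: [565.5, 109.0, 103.3]
ee_rot: [-173.9, -0.1, -64.7]
force: [-1.4, -0.0, 9.4]
gripper_width: 0.5
```

servo_tool:
  motion: [0, 0, -0.5, 0, 0, 0, 0, 0, 0, 0, 0, 0, 0, 0, 0, 0, 0, 0, 0, 0, 0]

```text
time_s: 17.08
ee_pos: [565.5, 109.0, 103.2]
ee_rot: [-173.9, -0.1, -64.7]
force: [-2.5, -0.5, 12.4]
gripper_width: 0.5
```

servo_tool:
  motion: [0, 0, -0.5, 0, 0, 0, 0, 0, 0, 0, 0, 0, 0, 0, 0, 0, 0, 0, 0, 0, 0]

```text
time_s: 17.33
ee_pos: [565.5, 109.0, 103.2]
ee_rot: [-173.9, -0.1, -64.7]
force: [-3.2, -0.4, 13.8]
gripper_width: 0.5
```

```bash
python3 sidepic.py s10;python3 slope.py s10
```

```text
17.3833 [565.44 108.99 103.13] [-3.95 -0.92 14.55] [-0.03  0.63  0.02] 0.4819602244120029
s10 202 slope deg -0.16 z mid 81.31 red end 81.58 blue end 81.03
```

Hard stop: the force rises to 14.5 N with no motion, and the bar is 3.4 mm lower and level. Now the second red end press.

servo_tool:
  motion: [0, 0, 2, 0, 0, 0, 0, 0, 0, 5, 0, 0, 0, 0, 0, 0, 25, 0, 0, 0, 0, -30, -14, 0, 0, 0, 0, 0, -30, -14, 0, 0, 0, 0, 0, -17.8, -8.3, 0, 0, 0, 0, 0, 0, 0, -20, 0, 0, 0, 0, 0, 0, -5, 0, 0, 0, 0, 0, 0, 0, 0, 0, 0, 0, 0, 0, 0, 0, 0, 0, 0]

```text
time_s: 18.22
ee_pos: [487.5, 72.7, 107.7]
ee_rot: [-174.0, -0.0, -64.7]
force: [0.1, 0.1, -1.1]
gripper_width: 0.5
```

```bash
python3 sidepic.py s11;python3 slope.py s11
```

```text
18.2667 [487.95  72.73 108.02] [0.   0.37 0.96] [-0.06  0.09  0.  ] 0.4845469505501336
s11 258 slope deg -0.44 z mid 81.76 red end 82.53 blue end 81.00
```

servo_tool:
  motion: [0, 0, -2, 0, 0, 0, 0, 0, 0, -1.5, 0, 0, 0, 0, 0, 0, 0, 0, 0, 0, 0, 0, 0, 0, 0, 0, 0, 0]

```text
time_s: 18.6
ee_pos: [487.2, 72.6, 104.3]
ee_rot: [-174.0, -0.0, -64.7]
force: [-0.0, 0.6, -0.2]
gripper_width: 0.5
```

servo_tool:
  motion: [0, 0, -1, 0, 0, 0, 0, 0, 0, 0, 0, 0, 0, 0, 0, 0, 0, 0, 0, 0, 0]

```text
time_s: 18.85
ee_pos: [487.3, 72.5, 103.5]
ee_rot: [-174.0, -0.1, -64.8]
force: [0.2, 0.2, 0.6]
gripper_width: 0.4
```

servo_tool:
  motion: [0, 0, -0.5, 0, 0, 0, 0, 0, 0, 0, 0, 0, 0, 0, 0, 0, 0, 0, 0, 0, 0]

```text
time_s: 19.1
ee_pos: [487.4, 72.6, 103.4]
ee_rot: [-173.9, -0.1, -64.7]
force: [-1.2, 0.9, 4.9]
gripper_width: 0.5
```

servo_tool:
  motion: [0, 0, -0.5, 0, 0, 0, 0, 0, 0, 0, 0, 0, 0, 0, 0, 0, 0, 0, 0, 0, 0]

```text
time_s: 19.35
ee_pos: [487.4, 72.6, 103.3]
ee_rot: [-173.9, -0.1, -64.8]
force: [-1.3, 0.9, 8.5]
gripper_width: 0.4
```

servo_tool:
  motion: [0, 0, -0.5, 0, 0, 0, 0, 0, 0, 0, 0, 0, 0, 0, 0, 0, 0, 0, 0, 0, 0]

```text
time_s: 19.6
ee_pos: [487.4, 72.6, 103.2]
ee_rot: [-173.9, -0.1, -64.7]
force: [-3.4, -0.6, 10.9]
gripper_width: 0.5
```

```bash
python3 sidepic.py s12;python3 slope.py s12
```

```text
19.65 [487.41  72.59 103.18] [-3.41 -0.39 12.15] [-0.11  0.54 -0.01] 0.4686049897623007
s12 249 slope deg -0.18 z mid 81.43 red end 81.74 blue end 81.12
```

The red end is rigid: 12 N with no tip. Now the blue end.

servo_tool:
  motion: [0, 0, 2, 0, 0, 0, 0, 0, 0, 3, 0, 0, 0, 0, 0, 0, 25, 0, 0, 0, 0, 32, 15, 0, 0, 0, 0, 0, 32, 15, 0, 0, 0, 0, 0, 32, 15, 0, 0, 0, 0, 0, 32, 15, 0, 0, 0, 0, 0, 27.7, 12.6, 0, 0, 0, 0, 0, 0, 0, 0, 0, 0, 0, 0, 0, 0, 0, 0, 0, 0, 0]

```text
time_s: 20.48
ee_pos: [643.2, 145.6, 130.5]
ee_rot: [-174.1, -0.0, -64.7]
force: [-1.5, -0.8, -0.6]
gripper_width: 0.6
```

servo_tool:
  motion: [0, 0, -17, 0, 0, 0, 0, 0, 0, -7, 0, 0, 0, 0, 0, 0, 0, 0, 0, 0, 0, 0, 0, 0, 0, 0, 0, 0, 0, 0, -3, 0, 0, 0, 0, 0, 0, 0, 0, 0, 0, 0, 0, 0, 0, 0, 0, 0, 0]

```text
time_s: 21.07
ee_pos: [642.8, 145.0, 105.3]
ee_rot: [-174.0, -0.1, -64.8]
force: [0.4, -0.2, 0.1]
gripper_width: 0.8
```

servo_tool:
  motion: [0, 0, -1, 0, 0, 0, 0, 0, 0, 0, 0, 0, 0, 0, 0, 0, 0, 0, 0, 0, 0]

```text
time_s: 21.32
ee_pos: [642.8, 145.1, 103.9]
ee_rot: [-174.0, -0.0, -64.7]
force: [0.5, -0.6, 0.6]
gripper_width: 0.8
```

servo_tool:
  motion: [0, 0, -0.5, 0, 0, 0, 0, 0, 0, 0, 0, 0, 0, 0, 0, 0, 0, 0, 0, 0, 0]

```text
time_s: 21.57
ee_pos: [642.9, 145.2, 103.5]
ee_rot: [-174.0, -0.1, -64.7]
force: [-0.6, -0.0, 2.1]
gripper_width: 0.7
```

servo_tool:
  motion: [0, 0, -0.5, 0, 0, 0, 0, 0, 0, 0, 0, 0, 0, 0, 0, 0, 0, 0, 0, 0, 0]

```text
time_s: 21.82
ee_pos: [642.9, 145.2, 103.4]
ee_rot: [-174.0, -0.1, -64.7]
force: [-1.5, 0.2, 4.2]
gripper_width: 0.6
```

servo_tool:
  motion: [0, 0, -0.5, 0, 0, 0, 0, 0, 0, 0, 0, 0, 0, 0, 0, 0, 0, 0, 0, 0, 0]

```text
time_s: 22.07
ee_pos: [642.9, 145.1, 103.3]
ee_rot: [-173.9, -0.1, -64.7]
force: [-2.1, -0.3, 7.7]
gripper_width: 0.3
```

servo_tool:
  motion: [0, 0, -0.5, 0, 0, 0, 0, 0, 0, 0, 0, 0, 0, 0, 0, 0, 0, 0, 0, 0, 0]

```text
time_s: 22.32
ee_pos: [642.9, 145.2, 103.3]
ee_rot: [-173.9, -0.1, -64.7]
force: [-3.4, -0.5, 9.8]
gripper_width: 0.4
```

```bash
python3 sidepic.py s13;python3 slope.py s13
```

```text
22.3667 [642.93 145.17 103.29] [-2.12 -1.29  9.07] [-0.16  0.54 -0.02] 0.3823344930395002
s13 315 slope deg -0.08 z mid 81.64 red end 81.78 blue end 81.50
```

Rigid as well. Retreating for a last look.

servo_tool:
  motion: [0, 0, 2, 0, 0, 0, 0, 0, 0, 8, 0, 0, 0, 0, 0, 0, 35, 0, 0, 0, 0, 0, 0, 40, -0.022, 0.047, 0, 0, 0, 0, 35, -0.022, 0.048, 0, 0, -30, -15, 0, 0, 0, 0, 0, -35, -15, 0, 0, 0, 0, 0, -35, -15, 0, 0, 0, 0, 0, -30, -15, 0, 0, 0, 0, 0, 0, 0, 0, 0, 0, 0, 0]

```text
time_s: 23.2
ee_pos: [506.4, 83.0, 221.5]
ee_rot: [179.6, 0.1, -64.8]
force: [-0.9, -0.3, 0.3]
gripper_width: 0.4
```

servo_tool:
  motion: [0, 0, 0, 0, 0, 0, 0, 0, 0, 0, 0, 0, 0, 0, 0, 0, 0, 0, 0, 0, 0, 0, 0, 0, 0, 0, 0, 0]

```text
time_s: 23.53
ee_pos: [513.9, 85.5, 221.6]
ee_rot: [-180.0, -0.0, -64.7]
force: [0.6, 0.4, -0.3]
gripper_width: 0.6
```

```bash
python3 sidepic.py s14;python3 slope.py s14
python3 - <<'E'
from h import *
f=wrist("w14");s=grab_frame("top");cv2.imwrite("pics/top14.png",s["image"][:,:,::-1])
wbar(f,82.7,(200,60,420,330))
P=wcloud(f)
hsv=cv2.cvtColor(f["image"],cv2.COLOR_RGB2HSV).astype(int);H,S,V=[hsv[...,i] for i in range(3)]
m=(H>8)&(H<28)&(S>90)&(V>60)&(np.hypot(P[...,0]-553,P[...,1]-103)<24);d=(np.hypot(P[...,0]-553,P[...,1]-103)<40)&(np.hypot(P[...,0]-553,P[...,1]-103)>25)&(V<90)&(P[...,2]<50)
print("bush z",np.nanmedian(P[m][:,2]),m.sum(),"face z",np.nanmedian(P[d][:,2]),d.sum())
E
```

```text
23.5833 [513.74  85.51 221.52] [0.11 0.61 0.43] [0.   0.03 0.03] 0.7187889782282001
s14 371 slope deg -0.06 z mid 81.81 red end 81.92 blue end 81.71
23.5833 [513.7  85.5 221.5] [-180.     -0.    -64.72] [0.11 0.61 0.43]
sil px [303  79  34 201] 6168 rect [554.1 104. ] [161.   25.7] 25.3 cen [561.3 107.5]
blu px [303  60  34  19] 637 rect [634.3 141.8] [14.7 25.3] 25.36 cen [634.1 141.9]
red px [317 282   3  18] 54 rect [471.4  66.2] [15.5  1.7] 25.29 cen [471.5  66.2]
bush z 306.56844894649043 3239 face z 41.11838482434996 2579
```

View pics/w14.png

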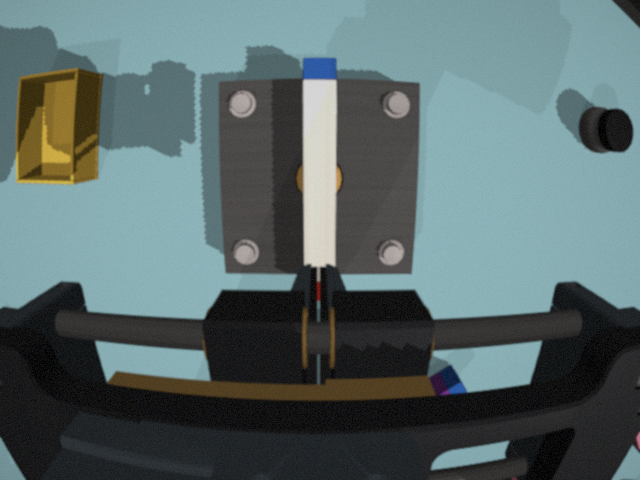

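View pics/top14.png

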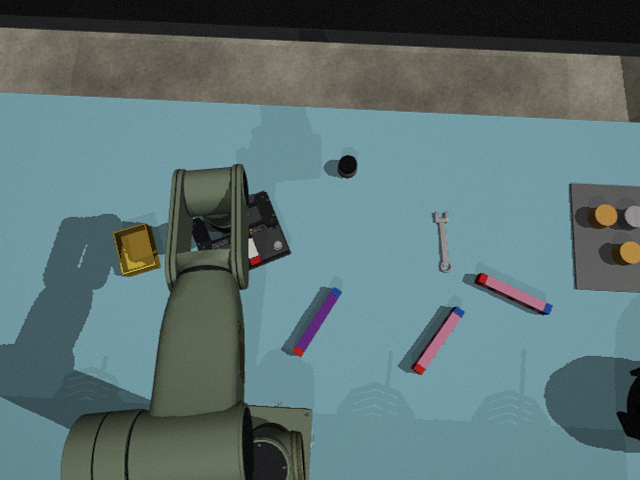

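Run:
```python
from h import *
f=dict(np.load("pics/w14.npz"));P=wcloud(f);Z=P[...,2]+1.6
print("bush",np.nanmedian(Z[172:186,297:301]),np.nanmedian(Z[172:186,338:341]),"face",np.nanmedian(Z[160:200,280:292]),np.nanmedian(Z[160:200,348:360]),"bar top",np.nanmedian(Z[90:260,308:332]))
from workcell import env
print(env.job_done())
```

```text
bush 42.46185937725304 42.82140037083821 face 42.65060171831755 42.70273192785434 bar top 82.70111263281723
the job is handed in; nothing more can be done
None
```

The bush is now flush with the face, the bar no longer rocks, and the job was handed in at about 24 s. `job_done()` gives no verdict, so these results are from my own measurements.

- **Placing:** I gripped the aluminium bar and set it on the bush along the plate's 25° direction, then let go. It lay level and centred within about 1 mm, and the wrist camera put it about 0.3° off square.
- **Rocking before:** each end tipped under 1–2 N, and I stopped at about 5 N. The bar sloped +2.3° with red pressed and −2.4° with blue pressed. The two ends differed in height by about 8 mm, and the bar came back level in between.
- **Driving the bush:** it crept down about 3 mm under 5–6 N at the middle of the bar. After that the face stopped the bar, and the force rose to 14.5 N with no further movement.
- **Rocking after:** red took 12 N and blue 10 N. The slope stayed within 0.2° and neither end tipped.
- **Final heights:** face 42.7 mm, bush 42.5 and 42.8 mm on its two sides, and bar top 82.7 mm, which is 40 above the face.
- **Bystanders:** the bin, pot, wrench and the other bars look unmoved in the last top view.

**Disagreements:**
- The side and top cameras differed by up to about 5 mm in y, so I placed the bar using the wrist camera.
- The task says the free end rises 7–15 mm when the other is pressed. I measured about 8 mm between the two ends, but only 4–5 mm for the rise of the free end alone.

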